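# Close the coil-board tester, then hold its lid at 40 degrees

## Task

The tester's lid stands tipped back, with a yellow bar to hold it by: lower it gently, without letting it drop, until it is fully closed over the coil board, and keep it closed for a moment. Then raise it again to 40 degrees open and hold it there by the fingers so that the coils can be inspected: the lid would fall shut by itself, so finish while still holding it, at rest. Leave the board in its nest and everything else on the bench where it is.

Things in the scene. Friction and masses are not known exactly. Their poses are not given: they have to be found in the camera images.
- tester: fixed grey open-topped case, 130 mm (its x) by 200 mm (its y) by 70 mm high; origin at the centre of its underside on the bench; its x axis points from the front (black panel, two lamps; the bar's side when closed) to the hinge side, z up. A black nest block inside, top 36 mm above the bench, carries the board. Its place on the bench varies, turned up to 20 degrees
- lid (a joint): lid angle in rad: 0 closed, level on the case, growing as it opens; 0.698 = 40 degrees; 1.75 = rear stop, a little past upright, where it rests at the start. Hinge nearly free, no spring or catch: below about 1.5 the lid falls shut unless held, above it falls back. The lid is a blue frame with clear window, 130 x 200 x 10 mm, about 0.3 kg with its bar
- lid_hinge (a point): middle of the hinge line, 65 mm from the tester's centre along its +x, 75.5 mm above the bench, fixed; the line runs along the tester's y axis. The point turns with the lid: its -x axis points from the hinge to the bar
- lid_bar (a point): middle of the yellow pull bar, on its axis: round, 12 mm thick, parallel to the hinge line and 170 mm from it, in the lid's plane 40 mm out from its free edge (34 mm open gap), on two side arms 120 mm apart. It can be gripped from straight above at any lid angle, fingers closing across it, and turns between them. Its height is 75.5 mm + 170 mm x sin(lid angle)
- board: loose green circuit board 106 x 166 x 4 mm with 12 copper coils, lying flat in the tester's nest, total height 16 mm; origin at the centre of its underside
- coil_a: loose wound copper coil with black top and green foot, upright, 35 mm across, 20 mm tall, beside the tester; loose, a bystander, origin under its centre
- coil_b: second loose wound coil like the first, on the tester's other side; loose, a bystander, origin under its centre
- spool: pale silver-grey wire spool standing on its flange, 60 mm across, 44 mm tall; loose, a bystander, origin under its centre
- flux_jar: amber jar with black cap, 52 mm across, 70 mm tall; loose, a bystander, origin under its centre
- sponge_bowl: terracotta bowl, 90 mm across, 45 mm tall; loose, a bystander, origin under its centre
- driver: screwdriver with red handle, 160 mm long, lying flat; loose, a bystander, origin under its centre
- tape_puck: orange disc, 60 mm across, 20 mm tall; loose, a bystander, origin under its centre
Things that resemble listed ones, but are neither listed nor needed, are in the scene too. Of the things that look like the board, the smallest one is meant.

How it is judged:
By the outcome, as a careful person would: the job done as asked, in the order asked, and still so for the second after the job is handed in, while the arm keeps its last pose, push and grip.
It also fails if it takes over 42 s, if anything falls off the work surface, if the arm or the gripper's body presses on something with over 40 N, if the wrist force passes 120 N, or if a joint passes its speed limit or range.

## Robot

A 6-joint arm with a two-finger parallel gripper is mounted at the origin on the work surface. World frame = base frame: x ahead of the robot, y to its left, z up, the work surface at z = 0. Lengths are in m, angles in degrees, forces in N, time in s.
With the tool pointing down it reaches from about 0.25 to 0.725 m from the base axis. Payload 9.7 kg.
Tool frame: the origin (TCP) lies midway between the tips of the shut fingers; the grasp point (between the pads) lies bot.grasp_offset behind it (bot.grasp_offset is the distance from the TCP to the grasp point, in m); x points along the fingers, y is the direction in which the jaws open and shut, and the axes are right-handed (so a half turn about x gives the same grasp; the last joint's range is limited). The gripper opens to 85 mm and grips with 20 to 120 N. Pads are 22 mm wide; open, the fingers measure 114 mm over their backs; the gripper's body (76 mm by 85 mm) begins 54 mm behind the grasp point. The pads swing forward as they close: fully open they stand 13 mm farther back than shut.
Start: joints at [-63.14, 4.979, 10.078, 95.1, 0, 90], TCP at [0.248, -0.491, 0.231] pointing down, gripper open.
Joint ranges: [-179.16, 179.16], [-48.56, 103.87], [-65.8, 70.77], [-126.05, 130.52], [-82.76, 87.17], [-180, 180]. Speed limits (degrees/s): [127.2, 127.2, 147.25, 180, 180, 180].

## Interface

Orientations are given as [roll, pitch, yaw] about the fixed x, y, z axes, in that order (R = Rz(yaw) Ry(pitch) Rx(roll)).
In Python, from workcell import status, camera, bot gives the robot as it stands.
- The arm moves only by the shell command python3 -m jog 'ROWS' [OPENING] [FORCE]. ROWS is text: rows parted by semicolons, each of 4 numbers parted by spaces: the shift along the tool's x, y, z in mm, then the turn about the tool's x in degrees. A call has exactly 8 rows; each row is the pose to reach, as a shift and turn from the pose commanded when the call began, along the tool's axes at that moment; what a row does not reach only later rows make up. A row lasts 1/8 s, in which the tool goes at most 62.5 mm and 10.7 degrees, less where a joint would pass 70% of its speed; a pose out of reach is approached as far as the arm can. A call with a gripper value outside its range is refused whole. OPENING is the opening, from 0 (shut) to 1 (fully open), set as the call begins (- or left out, the last holds). The fingers move at their own pace and stop on an object; FORCE is the grip in N (left out, the last holds). Time passes only in rows, so rows that repeat a pose let the fingers close, or fill a call up. It gives the time, the measured TCP pose, the force and the opening at its end, in the units of the state.
- status.get_obs(): the state, without advancing time (a new reading comes with each control period).
- camera(name): name is "scene" or "side" or "wrist"; returns a dict with "color" (420x560x3 uint8, red, green, blue), "vfov" (degrees; the focal length in pixels is half the picture's height over the tangent of half this angle, whatever the lens; pixels are square), "cx", "cy" (the principal point, pixels), "rvec" (rotation vector, rad) and "tvec" (3), from world to camera coordinates, as OpenCV has them. Camera axes: x right, y down, z forward; pixel columns grow to the right and rows downward; lengths in m; the calibration is good to about 2 mm. The wrist camera is an equidistant fisheye: a pixel r from the principal point sees the ray r / f radians off the axis. A picture is of the moment at which its call begins. There is no depth.
- bot.job_done(): hands the job in, once; it reports no verdict.
The state is a dict: "time": time; "q": joint angles; "qd": joint speeds; "joint_efforts": joint torques, N m; "ee_pos": TCP position; "tcp_rot": TCP orientation; "wrist_force": force on the tool from outside, world axes, zero at the start; "torque": the same for the moment, N m; "opening": finger opening in m.
Only numpy, scipy, OpenCV 4.12 (cv2) and the standard library are available. Lean on these libraries where they do the work, as an engineer would, in place of code of your own. Each camera call takes 0.05 s, during which the arm holds its last target. There are 200 camera calls.

## Working session

There is one attempt and no reset: what is moved stays moved. The work goes in short steps, Python scripts to look and compute and a shell command to move; the robot and the scene stay as the last step left them, time stands still between calls to the robot, and variables do not carry over. Pictures are saved under pics/ and viewed, about 8 in all and at most 12, crops included, and the job is handed in when it is done.

```bash
mkdir -p pics; ls; python3 - <<'E'
from workcell import status,camera,bot
import cv2,numpy as np
print(status.get_obs(),bot.grasp_offset)
a=[]
for n in("scene","side"):
    c=camera(n);np.save(f"pics/{n}0.npy",c,allow_pickle=True)
    cv2.imwrite(f"pics/{n}0.png",c["color"][:,:,::-1]);print({k:v for k,v in c.items() if k!="color"})
E
```

```text
pics
{'time': 0.0, 'q': array([-6.31401436e+01,  5.01221011e+00,  1.00344833e+01,  9.50997007e+01,
       -6.12852309e-04,  9.00015495e+01]), 'qd': array([ 0.01644228, -0.07684031,  0.0283995 ,  0.02240156, -0.00366205,
        0.05726704]), 'joint_efforts': array([ 6.72602109e-04, -5.20387352e+01,  4.64806867e+01,  1.62202085e-02,
        1.42040517e-05, -1.27273978e-06]), 'ee_pos': array([ 0.24838922, -0.49046001,  0.23057268]), 'tcp_rot': array([-89.54495433,  89.92257003, 117.31335297]), 'wrist_force': array([-0.22952768, -0.57614464,  0.27845566]), 'torque': array([ 0.01035834, -0.02316485,  0.00714528]), 'opening': 0.08524865788569919} 0.0187
{'vfov': 42.15637565987179, 'cx': 273.83317861361905, 'cy': 208.44383901772798, 'rvec': array([ 2.27602739,  1.27181515, -0.39986404]), 'tvec': array([-0.30404413, -0.30106888,  1.70785231])}
{'vfov': 49.62870197845624, 'cx': 282.75111417021486, 'cy': 205.54274141592043, 'rvec': array([ 0.12736998, -2.77035411,  1.37978673]), 'tvec': array([0.53868735, 0.09161116, 1.22490841])}
```

View pics/scene0.png

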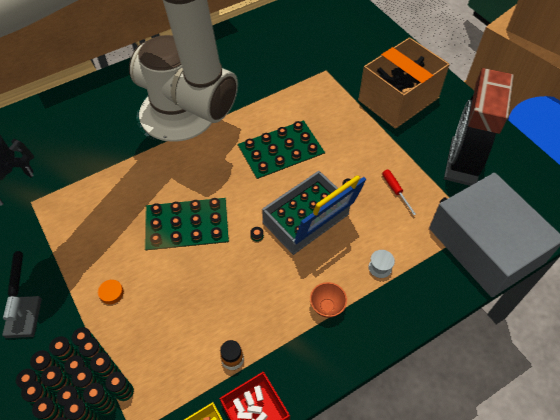

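View pics/side0.png

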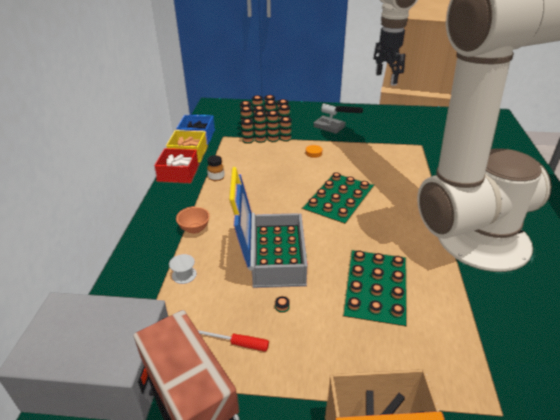

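Tester at scene (308,210) and side (278,250), the lid tipped back with its yellow bar at scene (338,195), side (235,190). Yellow rivals: the yellow tray, scene (205,412), side (187,145). The larger coil boards at scene (281,148) and (187,222) are look-alikes, and the nested one is the smallest. I choose the bar on the blue lid.

```bash
cat > h.py <<'E'
import numpy as np,cv2
def ray(c,p):
    K=np.array([[0,0,c["cx"]],[0,0,c["cy"]],[0,0,1.]]);K[0,0]=K[1,1]=210/np.tan(np.radians(c["vfov"]/2))
    R=cv2.Rodrigues(c["rvec"])[0]; d=R.T@np.linalg.solve(K,[p[0],p[1],1]); return -R.T@c["tvec"],d
def onz(c,p,z):
    o,d=ray(c,p); return o+d*(z-o[2])/d[2]
def tri(c1,p1,c2,p2):
    o1,d1=ray(c1,p1);o2,d2=ray(c2,p2)
    s=np.linalg.lstsq(np.c_[d1,-d2],o2-o1,rcond=None)[0]
    a,b=o1+d1*s[0],o2+d2*s[1]; return (a+b)/2,np.linalg.norm(a-b)
def ymask(c):
    h=cv2.cvtColor(c["color"],cv2.COLOR_RGB2HSV)
    return cv2.inRange(h,(22,170,90),(34,255,255))
E
python3 - <<'E'
from h import *
C={n:np.load(f"pics/{n}0.npy",allow_pickle=True).item() for n in("scene","side")}
out=[]
for n,(x,y,w,hh) in dict(scene=(255,160,120,100),side=(215,155,100,140)).items():
    c=C[n];m=ymask(c);m[:y]=0;m[y+hh:]=0;m[:,:x]=0;m[:,x+w:]=0
    r=cv2.minAreaRect(cv2.findNonZero(m));b=cv2.boxPoints(r);print(n,r,b.round(1).tolist(),(m>0).sum())
    im=c["color"][y:y+hh,x:x+w,::-1].copy();im=cv2.resize(im,(400,int(400*hh/w)),interpolation=3)
    mm=cv2.cvtColor(m[y:y+hh,x:x+w],8);mm=cv2.resize(mm,(400,int(400*hh/w)))
    out.append(cv2.copyMakeBorder(im,0,600-im.shape[0] if im.shape[0]<600 else 0,0,0,0))
    b=sorted(b.tolist(),key=lambda p:p[1])
    e=[np.mean(b[:2],0),np.mean(b[2:],0)]
    for p in e: print(p,onz(c,p,.2428).round(4))
    C[n]["e"]=e
a,b=C["scene"],C["side"]
P=[tri(a,a["e"][0],b,b["e"][1]),tri(a,a["e"][1],b,b["e"][0])]
print(P, np.linalg.norm(P[0][0]-P[1][0]))
cv2.imwrite("pics/crop.png",np.hstack([cv2.resize(o,(400,600)) if 0 else o[:600] if o.shape[0]>=600 else o for o in out]) if all(o.shape[0]>=600 or 1 for o in out) and min(o.shape[0] for o in out)==600 else np.hstack([cv2.resize(o,(400,450)) for o in out]))
E
```

```text
scene ((335.95330810546875, 194.2305450439453), (9.117149353027344, 58.6929931640625), 54.605201721191406) [[309.3999938964844, 207.5], [357.20001220703125, 173.5], [362.5, 180.89999389648438], [314.70001220703125, 214.89999389648438]] 314
[359.87600708 177.23284912] [0.6396 0.2019 0.2428]
[312.03060913 211.22824097] [0.6596 0.0564 0.2428]
side ((234.1466522216797, 189.9772186279297), (8.659415245056152, 45.96894454956055), 3.6913864612579346) [[228.3000030517578, 212.60000610351562], [231.3000030517578, 166.8000030517578], [239.89999389648438, 167.3000030517578], [237.0, 213.1999969482422]] 233
[235.62644958 167.04043579] [0.6442 0.0776 0.2428]
[232.66685486 212.91400146] [0.6195 0.251  0.2428]
[(array([0.62645423, 0.21677745, 0.21630263]), np.float64(0.0024655827360922844)), (array([0.65044156, 0.06063418, 0.23051092]), np.float64(0.005258922538159871))] 0.1586127013969937
```

View pics/crop.png

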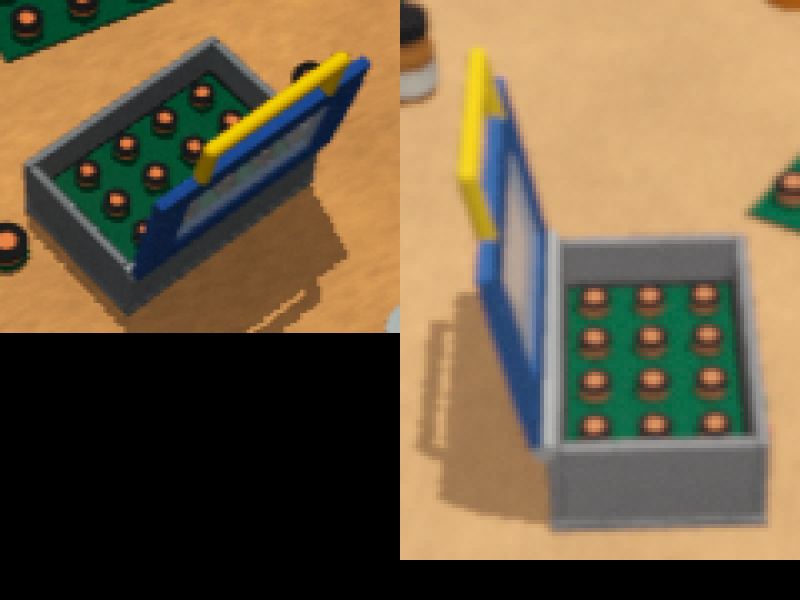

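Crop shows the bar clearly with its side arms (the mask included those). Bar axis ends: scene (359,177)–(316,206.5), side (234.5,168)–(232,199.5). Now checking against the case rim corners.

```bash
python3 - <<'E'
from h import *
C={n:np.load(f"pics/{n}0.npy",allow_pickle=True).item() for n in("scene","side")}
for n,p in [("scene",(359.1,177.1)),("scene",(316,206.5)),("side",(234.5,168)),("side",(232,199.5))]: print("bar",n,onz(C[n],p,.2428).round(4))
print(tri(C["scene"],(359.1,177.1),C["side"],(232,199.5)),tri(C["scene"],(316,206.5),C["side"],(234.5,168)))
for n,p in [("scene",(263.1,209.5)),("scene",(318.9,172)),("scene",(294.9,241.6)),("side",(254.5,215)),("side",(301.25,214.5)),("side",(306.25,266.25)),("side",(253.25,268.75))]: print("rim",n,onz(C[n],p,.07).round(4))
E
```

```text
bar scene [0.6384 0.2007 0.2428]
bar scene [0.6538 0.0708 0.2428]
bar side [0.6461 0.082  0.2428]
bar side [0.6292 0.2055 0.2428]
(array([0.6329849 , 0.20215478, 0.23860506]), np.float64(0.006048876725262477)) (array([0.64918561, 0.07317196, 0.23648666]), np.float64(0.0023726429159048757))
rim scene [0.4975 0.021  0.07  ]
rim scene [0.4725 0.2127 0.07  ]
rim scene [0.6223 0.0393 0.07  ]
rim side [0.6123 0.0371 0.07  ]
rim side [0.4895 0.0239 0.07  ]
rim side [0.4663 0.2156 0.07  ]
rim side [0.5868 0.2346 0.07  ]
```

```bash
cat >> h.py <<'E'
from scipy.spatial.transform import Rotation as Ro
yaw=np.radians(7.1); X=np.array([np.cos(yaw),np.sin(yaw),0])
def goto(s,tgt):
    R=Ro.from_euler("xyz",s["tcp_rot"],degrees=True).as_matrix()
    y=R[:,1]; a=[]
    for v in(X,-X):
        a.append(np.degrees(np.arctan2(np.dot(np.cross(y,v),R[:,0]),np.dot(y,v))))
    return (R.T@(np.array(tgt)-s["ee_pos"])*1000).round(1),np.round(a,1),R.round(3).tolist()
E
python3 - <<'E'
from h import *
from workcell import status
s=status.get_obs()
print(goto(s,[.642,.138,.33]),s["time"])
E
```

```text
(array([ -98.9, -383. , -635.1]), array([-70.2, 109.8]), [[-0.001, 0.452, -0.892], [0.001, -0.892, -0.452], [-1.0, -0.001, 0.0]]) 0.1
```

```bash
python3 -m jog '-30 -10 -20 -3;-60 -40 -70 -10;-80 -70 -115 -16;-99 -95 -160 -22;-99 -125 -205 -28;-99 -150 -250 -34;-99 -180 -300 -40;-99 -210 -345 -46'; python3 -m jog '0 -25 -40 -4;0 -50 -80 -8;0 -80 -130 -13;0 -110 -180 -18;0 -140 -230 -22;0 -160 -265 -24;0 -173 -290 -24;0 -173 -290 -24'
python3 - <<'E'
from h import *
from workcell import status,camera
c=camera("wrist");np.save("pics/w1.npy",c,allow_pickle=True);cv2.imwrite("pics/w1.png",c["color"][:,:,::-1])
s=status.get_obs();print(s["time"],s["q"],s["ee_pos"],s["tcp_rot"],goto(s,[.642,.138,.33]))
print({k:v for k,v in c.items() if k!="color"})
E
```

```text
time: 1.1
ee_pos: [0.4621, -0.1457, 0.33]
tcp_rot: [-94.5, 90.0, 158.5]
wrist_force: [0.4, -1.4, -0.5]
opening: 0.0852
time: 2.1
ee_pos: [0.381, 0.1821, 0.3299]
tcp_rot: [-79.1, 90.0, -162.0]
wrist_force: [0.2, -0.2, -0.2]
opening: 0.0854
2.15 [ 2.54212743e+01 -8.75452612e+00  7.99503396e+00  1.06792658e+02
 -7.12563731e-03  1.08445020e+02] [0.38126638 0.18117286 0.32998656] [ -62.16686874   89.95631693 -145.190612  ] (array([-2.000e-01,  2.536e+02,  7.450e+01]), array([-1.000e-01,  1.799e+02]), [[-0.001, 0.993, 0.121], [-0.0, 0.121, -0.993], [-1.0, -0.001, 0.0]])
{'vfov': 65.70646984690485, 'cx': 276.97542536886834, 'cy': 212.07823697070398, 'rvec': array([-2.82028172, -0.17272282, -0.02595333]), 'tvec': array([-0.39904445,  0.05687978,  0.51585409])}
```

View pics/w1.png

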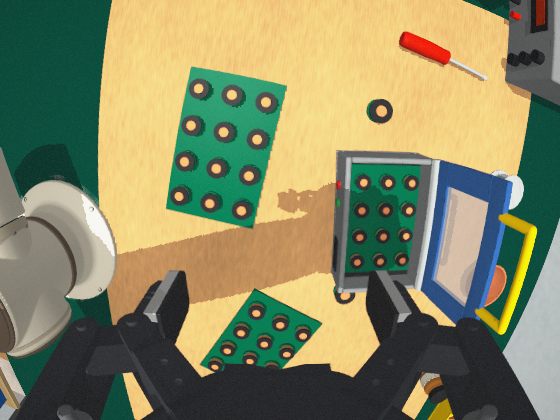

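The wrist view shows the lid at right, the bar axis from about (531,231) to (503,327), and no obstacle near it. Casting fisheye rays to z=0.2428.

```bash
cat >> h.py <<'E'
def wz(c,p,z):
    f=210/np.tan(np.radians(c["vfov"]/2)); v=np.array([p[0]-c["cx"],p[1]-c["cy"]])/f; t=np.linalg.norm(v)
    R=cv2.Rodrigues(c["rvec"])[0]; d=R.T@np.r_[v/t*np.sin(t),np.cos(t)]; o=-R.T@c["tvec"]
    return o+d*(z-o[2])/d[2]
E
python3 - <<'E'
from h import *
c=np.load("pics/w1.npy",allow_pickle=True).item()
for p,z in [((531,231),.2428),((503,327),.2428),((338,152),.07),((333,289),.07),((435,160),.07),((425,290),.07)]: print(wz(c,p,z).round(4))
m=ymask(c);m[:,:490]=0;m[350:]=0;m[:200]=0;print(cv2.boundingRect(m))
E
python3 -m jog '0 30 10 0;0 70 20 0;0 120 36 0;0 170 50 0;0 205 60 0;0 224 65 0;0 224 65 0;0 224 65 0'
python3 - <<'E'
from h import *
from workcell import status,camera
c=camera("wrist");np.save("pics/w2.npy",c,allow_pickle=True);cv2.imwrite("pics/w2.png",c["color"][:,:,::-1])
s=status.get_obs();print(s["time"],s["ee_pos"],goto(s,[.642,.138,.33]))
E
```

```text
[0.6251 0.198  0.2428]
[0.6426 0.0854 0.2428]
[0.4523 0.219  0.07  ]
[0.4813 0.024  0.07  ]
[0.5887 0.2304 0.07  ]
[0.6313 0.032  0.07  ]
(490, 214, 47, 121)
time: 3.15
ee_pos: [0.6112, 0.1423, 0.3305]
tcp_rot: [-90.5, 90.0, -173.6]
wrist_force: [-0.1, 0.1, 0.3]
opening: 0.0856
3.2 [0.61097644 0.14254531 0.33091491] (array([ 0.9, 30.3,  8.2]), array([ -0.3, 179.7]), [[0.0, 0.993, 0.119], [0.0, 0.119, -0.993], [-1.0, 0.0, -0.0]])
```

View pics/w2.png

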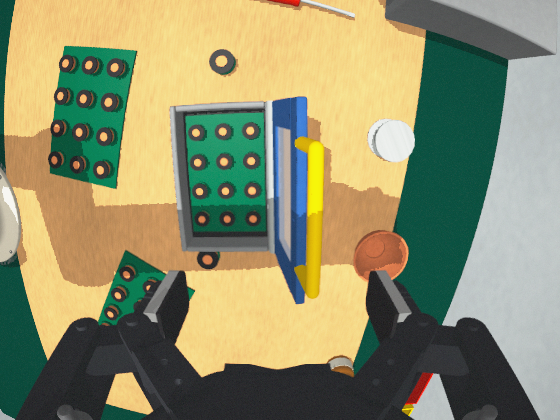

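Bar seen close: axis from (316,147) to (313,293), between the fingers' projected opening.

```bash
python3 - <<'E'
from h import *
c=np.load("pics/w2.npy",allow_pickle=True).item()
a,b=wz(c,(316,148),.2428),wz(c,(313.5,291),.2428)
print(a,b,(a+b)/2,np.degrees(np.arctan2(b[0]-a[0],a[1]-b[1])))
q=[wz(c,p,.07) for p in [(172,106),(183,249),(267,103),(269,249)]]; print(np.round(q,4),np.mean(q,0), np.degrees(np.arctan2(q[1][0]-q[0][0],q[0][1]-q[1][1])))
from workcell import status
print(goto(status.get_obs(),[(a+b)[0]/2,(a+b)[1]/2,.2428-.0187]))
E
```

```text
[0.63144428 0.19803009 0.2428    ] [0.64780785 0.08231353 0.2428    ] [0.63962607 0.14017181 0.2428    ] 8.048873336549377
[[0.4684 0.2148 0.07  ]
 [0.4919 0.0214 0.07  ]
 [0.5876 0.2281 0.07  ]
 [0.6117 0.0372 0.07  ]] [0.53988905 0.12540344 0.07      ] 6.93441580164691
(array([106.8,  28.1,   5.8]), array([ -0.3, 179.7]), [[0.0, 0.993, 0.119], [0.0, 0.119, -0.993], [-1.0, 0.0, -0.0]])
```

```bash
python3 -m jog '0 14 3 0;0 28 6 0;25 28 6 0;50 28 6 0;75 28 6 0;95 28 6 0;107 28 6 0;107 28 6 0' && python3 -m jog '0 0 0 0;0 0 0 0;0 0 0 0;0 0 0 0;0 0 0 0;0 0 0 0;0 0 0 0;0 0 0 0' 0 40
python3 - <<'E'
from h import *
from workcell import status,camera
c=camera("wrist");np.save("pics/w3.npy",c,allow_pickle=True);cv2.imwrite("pics/w3.png",c["color"][:,:,::-1])
s=status.get_obs();print(s["time"],s["ee_pos"],s["q"],s["opening"],s["wrist_force"])
E
```

```text
time: 4.2
ee_pos: [0.6395, 0.1403, 0.2233]
tcp_rot: [-84.8, 90.0, -167.9]
wrist_force: [-0.2, -0.1, 0.3]
opening: 0.0854
time: 5.2
ee_pos: [0.6404, 0.1403, 0.2235]
tcp_rot: [89.5, 90.0, 6.4]
wrist_force: [1.4, 0.1, 3.1]
opening: 0.0101
5.25 [0.64033517 0.14028514 0.22350399] [ 1.23578115e+01  2.01390634e+01  2.70641303e+01  9.68958363e+01
 -1.46661170e-03  9.54966461e+01] 0.010395160255585647 [ 1.63900672 -0.07148857  2.79152479]
```

View pics/w3.png

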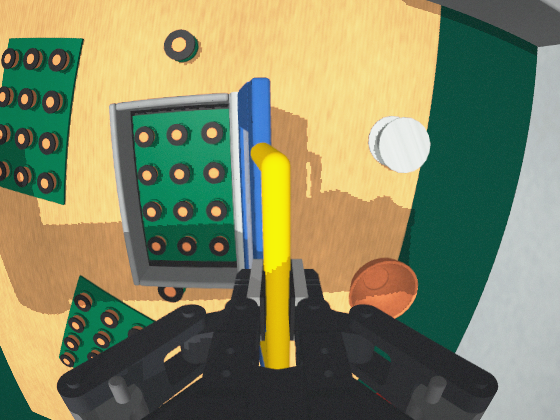

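Gripped: the bar runs between the pads, opening 10 mm. Next is the arc table, with offsets along tool y and x per call.

```bash
python3 - <<'E'
import numpy as np
A=np.r_[100.27,np.linspace(98,72,8),np.linspace(68,40,8),np.linspace(36.5,12,8),np.linspace(10,0,8)]
x=167.3-170*np.sin(np.radians(A));y=-170*np.cos(np.radians(A))-30.3
for k in range(4):
    i=8*k; print("; ".join(f"{x[j]-x[i]:.1f} {y[j]-y[i]:.1f} 0 0" for j in range(i+1,i+9)), A[i+8])
E
```

```text
-1.1 -6.6 0 0; -2.2 -17.6 0 0; -2.7 -28.6 0 0; -2.5 -39.6 0 0; -1.5 -50.6 0 0; 0.2 -61.5 0 0; 2.5 -72.3 0 0; 5.6 -82.8 0 0 72.0
4.1 -11.2 0 0; 8.9 -22.0 0 0; 14.5 -32.5 0 0; 20.7 -42.5 0 0; 27.7 -52.1 0 0; 35.3 -61.2 0 0; 43.6 -69.8 0 0; 52.4 -77.7 0 0 40.0
8.2 -6.4 0 0; 16.7 -12.3 0 0; 25.6 -17.7 0 0; 34.8 -22.6 0 0; 44.2 -26.8 0 0; 53.9 -30.5 0 0; 63.8 -33.6 0 0; 73.9 -36.1 0 0 12.0
5.8 -1.1 0 0; 10.0 -1.8 0 0; 14.2 -2.4 0 0; 18.4 -2.9 0 0; 22.6 -3.2 0 0; 26.9 -3.5 0 0; 31.1 -3.7 0 0; 35.3 -3.7 0 0 0.0
```

```bash
python3 -m jog '-1 -7 0 0;-2 -18 0 0;-2.5 -29 0 0;-2.5 -40 0 0;-1.5 -51 0 0;0 -62 0 0;2.5 -72 0 0;5.5 -83 0 0'
```

```text
time: 6.25
ee_pos: [0.5571, 0.1295, 0.2179]
tcp_rot: [4.2, 89.9, -79.0]
wrist_force: [2.2, -6.8, 4.2]
opening: 0.0103
```

```bash
python3 -m jog '4 -11 0 0;9 -22 0 0;14.5 -32.5 0 0;20.5 -42.5 0 0;27.5 -52 0 0;35 -61 0 0;43.5 -70 0 0;52.5 -77.5 0 0'
python3 -m jog '0 0 0 0;0 0 0 0;0 0 0 0;0 0 0 0;0 0 0 0;0 0 0 0;0 0 0 0;0 0 0 0'
```

```text
time: 7.25
ee_pos: [0.4791, 0.1195, 0.1647]
tcp_rot: [-41.3, 89.8, -124.5]
wrist_force: [-2.3, -11.0, 2.9]
opening: 0.0104
time: 8.25
ee_pos: [0.479, 0.1195, 0.1646]
tcp_rot: [-51.8, 89.7, -135.0]
wrist_force: [-3.4, -10.8, 4.3]
opening: 0.0103
```

```bash
python3 - <<'E'
from h import *
from workcell import status,camera
c=camera("side");np.save("pics/s4.npy",c,allow_pickle=True);cv2.imwrite("pics/s4.png",cv2.resize(c["color"][130:330,150:400,::-1],(750,600)))
s=status.get_obs();print(s["time"],s["ee_pos"],s["opening"],s["wrist_force"],goto(s,s["ee_pos"])[1])
E
```

```text
8.3 [0.47903094 0.11953015 0.1645379 ] 0.010096522376042253 [ -4.77672052 -11.2329024    4.47751061] [ -0.3 179.7]
```

View pics/s4.png

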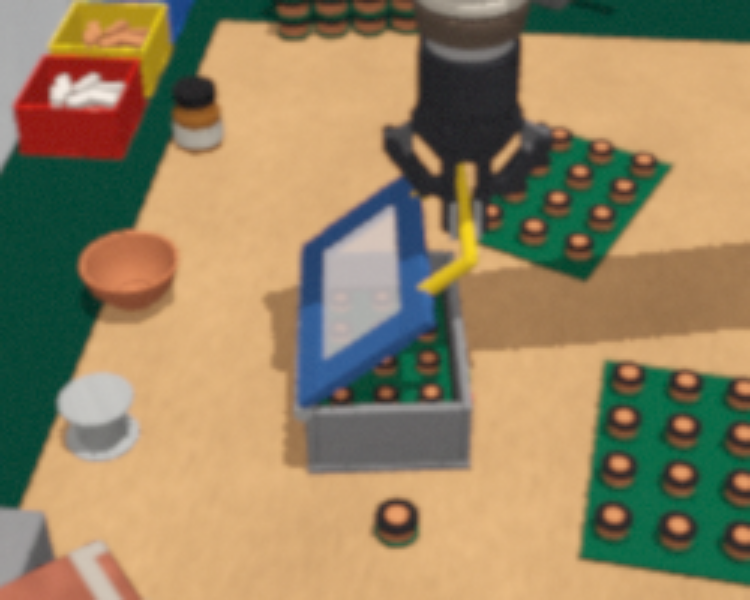

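The lid is following at about 40°, still held. There is a lateral load of 11 N toward −y, so I'll relieve it with a small tool +z drift while going on.

```bash
python3 -m jog '8 -6.5 0.3 0;16.5 -12.5 0.6 0;25.5 -17.5 1 0;35 -22.5 1.2 0;44 -27 1.5 0;54 -30.5 1.5 0;64 -33.5 1.5 0;74 -36 1.5 0'
python3 -m jog '6 -1 0 0;10 -2 0 0;14 -2.5 0 0;18.5 -3 0 0;22.5 -3 0 0;27 -3.5 0 0;31 -3.5 0 0;34 -3.5 0 0'
```

```text
time: 9.3
ee_pos: [0.4418, 0.1144, 0.0896]
tcp_rot: [-81.9, 89.6, -165.1]
wrist_force: [-10.3, -5.6, 2.9]
opening: 0.0106
time: 10.3
ee_pos: [0.4371, 0.1138, 0.0548]
tcp_rot: [-83.3, 89.4, -166.5]
wrist_force: [-14.4, -5.8, -0.3]
opening: 0.0103
```

```bash
python3 -m jog '0.5 -1 0 0;1 -1.5 0 0;1.5 -1.5 0 0;2 -1.5 0 0;2 -1.5 0 0;2 -1.5 0 0;2 -1.5 0 0;2 -1.5 0 0'
python3 - <<'E'
from h import *
from workcell import status,camera
c=camera("side");np.save("pics/s5.npy",c,allow_pickle=True);cv2.imwrite("pics/s5.png",cv2.resize(c["color"][180:290,220:340,::-1],(654,600),interpolation=cv2.INTER_CUBIC))
s=status.get_obs();print(s["time"],s["ee_pos"],s["opening"],s["wrist_force"])
E
```

```text
time: 11.3
ee_pos: [0.4371, 0.1138, 0.0535]
tcp_rot: [-80.3, 89.6, -163.5]
wrist_force: [-6.3, -5.6, 0.2]
opening: 0.0104
11.35 [0.43707941 0.11382054 0.0534565 ] 0.010616778453103055 [-7.95531554 -6.21452406 -0.39517836]
```

View pics/s5.png

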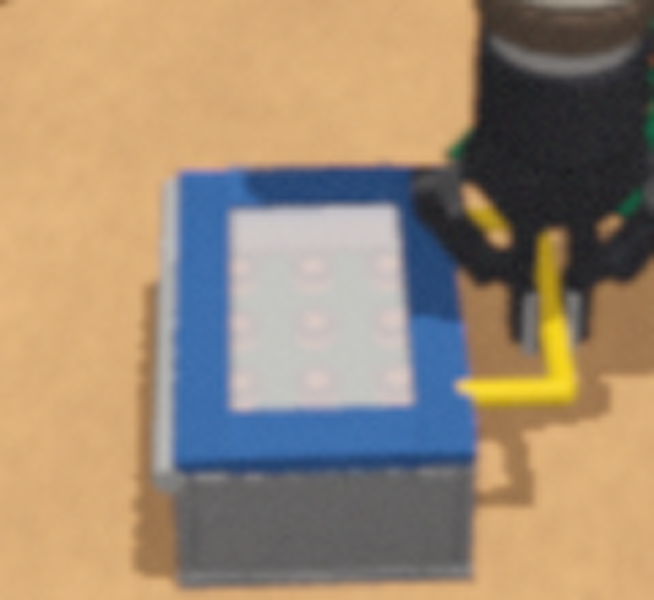

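The lid looks level on the case, but no upward reaction shows yet. I'll press further until it does.

```bash
python3 -m jog '0.5 0 0 0;1 0 0 0;1.5 0 0 0;2 0 0 0;2 0 0 0;2 0 0 0;2 0 0 0;2 0 0 0'
```

```text
time: 12.35
ee_pos: [0.4372, 0.1139, 0.0532]
tcp_rot: [-80.8, 89.7, -163.9]
wrist_force: [-14.4, -7.7, 15.1]
opening: 0.0105
```

```bash
python3 -m jog '-0.5 0 0 0;-0.5 0 0 0;-0.5 0 0 0;-0.5 0 0 0;-0.5 0 0 0;-0.5 0 0 0;-0.5 0 0 0;-0.5 0 0 0'
python3 - <<'E'
from h import *
from workcell import status
s=status.get_obs();print(s["time"],s["ee_pos"],s["wrist_force"])
A=np.r_[0,np.linspace(2.5,20,8),np.linspace(23,40,8)]
x=-170*np.sin(np.radians(A));y=170-170*np.cos(np.radians(A))
for k in range(2):
    i=8*k; print("; ".join(f"{x[j]-x[i]:.1f} {y[j]-y[i]:.1f} 0 0" for j in range(i+1,i+9)), A[i+8])
E
```

```text
time: 13.35
ee_pos: [0.4372, 0.1139, 0.0533]
tcp_rot: [-80.5, 89.7, -163.6]
wrist_force: [-12.9, -6.8, 12.1]
opening: 0.0105
13.35 [0.43716703 0.11387494 0.05328029] [-12.89188789  -6.78904975  12.13193425]
-7.4 0.2 0 0; -14.8 0.6 0 0; -22.2 1.5 0 0; -29.5 2.6 0 0; -36.8 4.0 0 0; -44.0 5.8 0 0; -51.1 7.9 0 0; -58.1 10.3 0 0 20.0
-8.3 3.3 0 0; -14.9 6.2 0 0; -21.3 9.4 0 0; -27.6 12.9 0 0; -33.7 16.7 0 0; -39.7 20.7 0 0; -45.5 25.0 0 0; -51.1 29.5 0 0 40.0
```

```bash
python3 -m jog '-5 0 0 0;-12 0.5 0 0;-21 1.5 0 0;-30 2.5 0 0;-38 4 0 0;-45.5 6 0 0;-52.5 8 0 0;-59.5 10.5 0 0'
python3 -m jog '-8 3.5 0 0;-15 6 0 0;-21 9.5 0 0;-27.5 13 0 0;-33.5 16.5 0 0;-39.5 20.5 0 0;-45.5 25 0 0;-51 29.5 0 0'
python3 - <<'E'
from h import *
from workcell import status,camera
c=camera("side");np.save("pics/s6.npy",c,allow_pickle=True);cv2.imwrite("pics/s6.png",cv2.resize(c["color"][160:290,220:360,::-1],(646,600),interpolation=cv2.INTER_CUBIC))
c2=camera("scene");np.save("pics/c6.npy",c2,allow_pickle=True)
s=status.get_obs();print(s["time"],s["ee_pos"],s["opening"],s["wrist_force"])
E
```

```text
time: 14.35
ee_pos: [0.4486, 0.1154, 0.1121]
tcp_rot: [-80.6, 89.7, -163.7]
wrist_force: [-3.4, -5.1, -1.9]
opening: 0.0103
time: 15.35
ee_pos: [0.4787, 0.1194, 0.1639]
tcp_rot: [-91.3, 89.8, -174.4]
wrist_force: [-5.9, -3.4, 2.7]
opening: 0.0106
15.45 [0.47915282 0.11941411 0.16440037] 0.010329564629162232 [-5.54966142 -3.14179984  3.92946523]
```

View pics/s6.png

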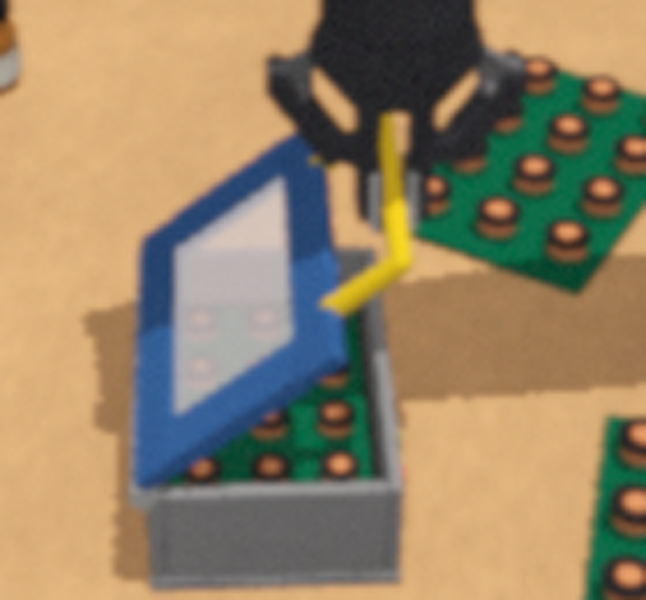

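```bash
python3 - <<'E'
from h import *
Y=np.array([-X[1],X[0],0]);p0=np.array([.540,.1255,0])+.06*Y
for f,p in [("s5",(325,251.1)),("s6",(307.8,216.8))]:
    c=np.load(f"pics/{f}.npy",allow_pickle=True).item();o,d=ray(c,p);P=o+d*((p0-o)@Y)/(d@Y);v=P-[.540,.1255,0]
    h=v@X-.065;print(f,P.round(4),"rel hinge",h.round(4),(P[2]-.0755).round(4),np.degrees(np.arctan2(P[2]-.0755,-h)))
E
```

```text
s5 [0.4246 0.1716 0.0803] rel hinge -0.1738 0.0048 1.5818391243330638
s6 [0.4681 0.177  0.1849] rel hinge -0.13 0.1094 40.0867542060523
```

```bash
python3 -m jog '0.5 0 0 0;1 -0.5 0 0;1.5 -1 0 0;1.5 -1 0 0;1.5 -1 0 0;1.5 -1 0 0;1.5 -1 0 0;1.5 -1 0 0'
python3 - <<'E'
from h import *
from workcell import status,camera
s=status.get_obs();print(s["time"],s["ee_pos"],abs(s["qd"]).max(),s["wrist_force"])
a=np.load("pics/scene0.npy",allow_pickle=True).item()["color"];b=camera("scene")["color"]
cv2.imwrite("pics/c7.png",b[:,:,::-1])
E
```

```text
time: 16.45
ee_pos: [0.4776, 0.1192, 0.1626]
tcp_rot: [-91.3, 89.8, -174.4]
wrist_force: [-6.0, -3.1, 4.2]
opening: 0.0102
16.45 [0.47761533 0.11922908 0.16260114] 0.12392125302141249 [-5.99566925 -3.0976554   4.22434114]
```

View pics/c7.png

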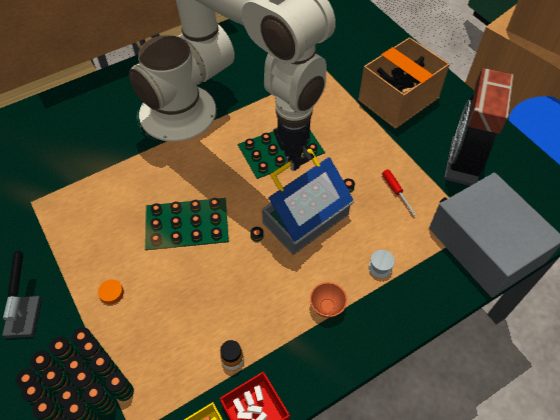

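```bash
python3 -c "
from workcell import bot
bot.job_done()"
```

```text
the job is handed in; nothing more can be done
```

I lowered the lid by its bar until it was closed, held it shut, then raised it to about 40° and handed the job in at 16.45 s, still gripping it at rest.

- **Closing:** Pressing a further 2 mm moved the tool only 0.3 mm and gave a 15 N upward reaction, so I took the lid as fully seated. I kept it closed for about 1 s more at 12 N. The tool ended about 3 mm lower than planned, so the bar probably shifted slightly between the pads.
- **Final angle:** From how far the tool rose after closing, the lid stands at 40.0°. The camera check, taken just before a final 1.5 mm lowering, read 40.1°. The same check read 1.6° on the closed lid, so the camera is only good to about 1–2°.
- **Forces:** Every reading stayed near 20 N or below, against the 120 N wrist limit.
- **Bench:** The last scene picture shows the loose items where they started. The coils are visible under the raised lid in the side view, so the board appears to be in its nest. I judged both by eye and did not measure them.

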